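# Put the bracelet hammer level on its rest

## Task

On this watchmaker's bench, take the steel-headed hammer (not the white-headed mallet) by its wooden neck at its balance point, near the head, and lift it clear of the bench so that it hangs level. Then lay it gently on the hammer rest, its head on the blue pad and its black grip in the black fork, let go, and leave the mallet and the amber jar where they are.

Things in the scene. Friction and masses are not known exactly. Their poses are not given: they have to be found in the camera images.
- hammer_balance (a point): Balance point of the steel-headed hammer, inside its neck, 10 mm above its underside; x runs along the handle to the head, z up. Lies flat. Dark steel head 20 mm along x, 46 across, 20 high, middle at x = +49 mm. Pale wooden neck 16 mm wide and high, x = -82 to +39. Black rubber grip 20 mm wide and high, x = -182 to -82. 0.2 to 0.31 kg, most in the head. Gripped here across y it hangs level.
- rest_seat (a point): Place for the balance point on the fixed hammer rest, 50 mm above the bench; x points where the head goes, z up. Aluminium base 8 mm thick, 84 wide, x = -145 to +90 mm. Blue flat head pad 48 mm along x, 70 across, top 40 mm above the bench, middle at x = +54. Black fork at x = -120, 16 mm thick, floor 40 mm and flared cheek tops 77 mm above the bench; 35 mm clear at the floor, 70 at the top.
- mallet_center (a point): Bystander: mallet of the same length and handle, with a white plastic round head (26 mm diameter, 56 mm across) 49 mm ahead (+x) of this point. This point is inside its wooden neck, 10 mm above the bench; x runs towards its head. Loose, 0.12 kg.
- jar_center (a point): Bystander: amber glass jar with a black lid, 44 mm diameter, 50 mm high, standing loose; the point is its centre, 25 mm above the bench.

How it is judged (in metres and radians):
On the way:
1. the hammer is lifted level (within 10 degrees), its balance point at least 65 mm above the bench, gripped within 22 mm of the balance point (height (world z) of hammer_balance above 0.065 m and angle between hammer_balance's own z axis and vertical below 0.175 rad and horizontal distance between the grasp point and hammer_balance below 0.022 m and contact force between the fingers and hammer above 0.5 N), for 0.2 s.
At the end, for the whole second after the job is handed in: The hammer lies still on the rest, head on the blue pad and grip in the fork: its balance point within 20 mm (level) and 6 mm (height) of the rest's place for it, within 10 degrees of the rest's direction and flat within 6 degrees (horizontal distance between hammer_balance and rest_seat below 0.02 m and z of hammer_balance in the frame of rest_seat between -0.006 and 0.006 m and angle between hammer_balance's own z axis and vertical below 0.1 rad and angle between the x axis of hammer_balance and the x axis of rest_seat, either way round below 0.175 rad and linear speed of hammer below 0.02 m/s); the robot touches nothing.
It fails at once if the hammer tips more than 25 degrees (angle between hammer_balance's own z axis and vertical above 0.436 rad).
It fails at once if the hammer is dropped or thrown: out of the fingers and faster than 0.4 m/s (contact force between the fingers and hammer below 0.05 N and linear speed of hammer above 0.4 m/s).
It fails at once if the mallet is moved more than 20 mm (distance of mallet_center from where it was at the start of the episode above 0.02 m).
It fails at once if the jar is moved more than 20 mm (distance of jar_center from where it was at the start of the episode above 0.02 m).
It also fails if it takes over 48 s, if anything falls off the work surface, if the arm or the gripper's body presses on something with over 40 N, if the wrist force passes 120 N, or if a joint passes its speed limit or range.

## Robot

A 6-joint arm with a two-finger parallel gripper is mounted at the origin on the work surface. World frame = base frame: x ahead of the robot, y to its left, z up, the work surface at z = 0. Lengths are in mm, angles in rad, forces in N, time in s.
With the tool pointing down it reaches from about 325 to 900 mm from the base axis. Payload 3.5 kg.
Tool frame: the origin (TCP) lies midway between the tips of the shut fingers; the grasp point (between the pads) lies behind it (ctrl.grip_point_offset is the z of the grasp point in the tool frame, in mm); z points along the fingers, y is the direction in which the jaws open and shut (so a half turn about z gives the same grasp; the last joint's range is limited). The gripper opens to 85 mm and grips with 20 to 120 N. Pads are 22 mm wide; open, the fingers measure 114 mm over their backs; the gripper's body (76 mm by 85 mm) begins 54 mm behind the grasp point. The pads swing forward as they close: fully open they stand 13 mm farther back than shut.
Start: joints at [-1.309, 0.276, -0.026, 1.268, 0, 1.467], TCP at [222.964, -583.874, 231.313] pointing down, gripper open.
Joint ranges: [-3.12, 3.12], [-0.85, 1.88], [-1.08, 1.24], [-1.95, 2.15], [-1.57, 1.53], [-3.14, 3.14]. Speed limits (rad/s): [2.57, 2.57, 3.14, 3.14, 3.14, 3.14].

## Interface

Orientations are given as a unit quaternion [x, y, z, w].
In Python, from rig import ctrl, eyes gives the robot as it stands.
- The arm moves only by the tool arm_command, never from a script. Its argument "steps" is a list of rows, each a list of 7 numbers: the opening, from 0 (shut) to 1 (fully open), then the shift along the tool's x, y, z in mm, then the turn, a rotation vector about the tool's x, y, z in degrees. In form: [[gripper, dx, dy, dz, rx, ry, rz], ...]. A call has 1 to 12 rows; each row shifts and turns the pose as measured when the row begins, along the tool's axes as they then stand; what a row does not reach is not made up. A row lasts 1/10 s, in which the tool goes at most 50 mm and 8.59 degrees, less where a joint would pass 70% of its speed; a pose out of reach is approached as far as the arm can. A call is refused whole if a number of a shift passes 50 or a number of a turn 8.59, either way. A call with a gripper value outside its range is refused whole. The fingers move at their own pace and stop on an object; "squeeze" is the grip in N (left out, the last holds). Time passes only in rows, so rows that do not move let the fingers close. It gives the time, the measured TCP pose, the force and the opening at its end, in the units of the state.
- ctrl.observe(): the state, without advancing time (a new reading comes with each control period).
- eyes.grab_frame(name): name is "scene" or "top" or "wrist"; returns (picture, depth): 480x640x3 uint8, red, green, blue; 480x640 float32, mm along the optical axis (not along the pixel's ray), 0 where there is no reading.
- eyes.camera_info(name): a dict with "mtx" (3x3 intrinsics, pixels), "R" (3x3) and "t" (3): a world point X has camera coordinates R X + t. Camera axes: x right, y down, z forward; pixel columns grow to the right and rows downward; lengths in mm; the calibration is good to about 2 mm. The wrist camera is an equidistant fisheye: a pixel r from the principal point sees the ray r / f radians off the axis. A picture is of the moment at which its call begins: read the wrist's pose just before it. camera_info takes no time and is no camera call; for the wrist camera it gives the pose at the moment of the call.
- ctrl.finish_job(): hands the job in, once; it reports no verdict.
The state is a dict: "time_s": time; "q": joint angles; "dq": joint speeds; "tau": joint torques, N m; "position": TCP position; "eef_rot": TCP orientation; "ft_force": force on the tool from outside, world axes, zero at the start; "torque": the same for the moment, N m; "grip_width": finger opening in mm.
Only numpy, scipy, OpenCV 4.12 (cv2) and the standard library are available. Lean on these libraries where they do the work, as an engineer would, in place of code of your own. Each camera call takes 0.05 s, during which the arm holds its last target.

## Working session

There is one attempt and no reset: what is moved stays moved. The work goes in short steps, Python scripts to look and compute and a tool call to move; the robot and the scene stay as the last step left them, time stands still between calls to the robot, and variables do not carry over. Pictures are saved under pics/ and viewed, and the job is handed in when it is done.

Besides the shell and the picture viewer there is one more tool, called after ">>>" by a JSON object that holds its "method" and its "body". arm_command: Moves the arm, as the interface text tells. Its arguments: {"type":"object","properties":{"steps":{"type":"array","items":{"type":"array","items":{"type":"number"}}},"squeeze":{"type":"number"}},"required":["steps"]}

```bash
mkdir -p pics; ls; python3 - <<'E'
from rig import ctrl, eyes
import cv2,numpy as np
s=ctrl.observe();print(s, ctrl.grip_point_offset)
for n in("top","scene"):
    p,d=eyes.grab_frame(n);cv2.imwrite(f"pics/{n}0.png",p[:,:,::-1]);np.save(f"{n}0.npy",d)
    i=eyes.camera_info(n);print(n,i)
E
```

```text
pics
{'time_s': 0.0, 'q': array([-1.30940481e+00,  2.77128699e-01, -2.79075553e-02,  1.26798888e+00,
        8.42920439e-06,  1.46739248e+00]), 'dq': array([-0.00074388,  0.00054787, -0.00191714, -0.00048167,  0.00034943,
       -0.00137655]), 'tau': array([-5.49209778e-05, -4.45505834e+01,  2.95204800e+01,  1.62192550e-02,
       -3.01756938e-05, -3.16769459e-06]), 'position': array([ 222.76038098, -583.11316922,  230.14979878]), 'eef_rot': array([ 9.83411000e-01,  1.81387882e-01, -8.37381157e-05, -1.11126210e-03]), 'ft_force': array([-0.05159321, -0.46956389,  0.01918573]), 'torque': array([ 0.01872059,  0.0314931 , -0.02760664]), 'grip_width': 85.21869489856304} -18.700000000000003
top {'mtx': array([[588.55067515,   0.        , 315.32034805],
       [  0.        , 588.55067515, 242.24355163],
       [  0.        ,   0.        ,   1.        ]]), 'R': array([[ 0.01968529, -0.99972598,  0.01266707],
       [-0.9892795 , -0.02131012, -0.14447126],
       [ 0.14470161, -0.00968731, -0.98942792]]), 't': array([ -67.78344348,  521.16797877, 1150.67499953])}
scene {'mtx': array([[444.65268199,   0.        , 325.54754249],
       [  0.        , 444.65268199, 234.43628857],
       [  0.        ,   0.        ,   1.        ]]), 'R': array([[ 0.41086949,  0.91165916,  0.00799023],
       [ 0.6604964 , -0.2916106 , -0.69188711],
       [-0.62843518,  0.28955282, -0.72196149]]), 't': array([-178.54395725, -295.28207345, 1243.12910382])}
```

View pics/top0.png

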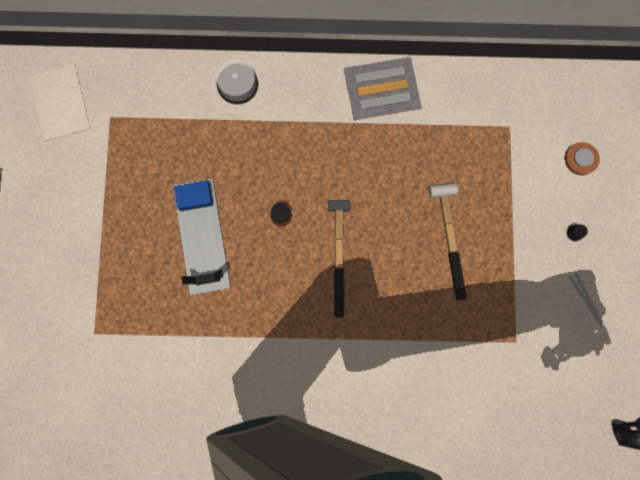

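View pics/scene0.png

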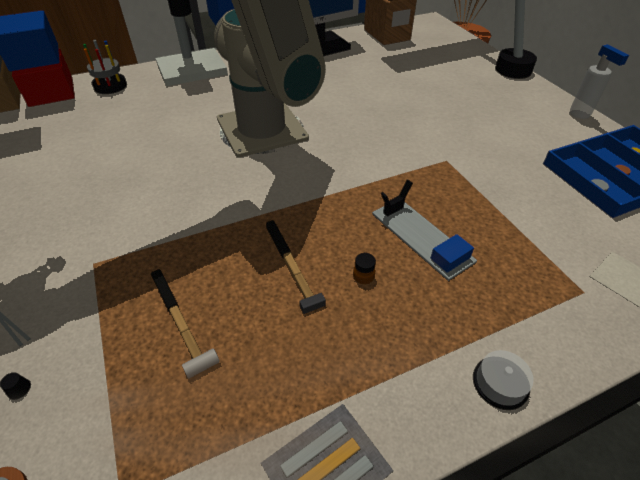

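The top view shows the steel hammer with its head at (339,205) and grip end at (339,316). The mallet head is at (444,190), the jar at (281,212), the blue pad at (194,194) and the fork at (205,278). I'll enlarge crops to measure these.

```bash
python3 - <<'E'
import cv2
p=cv2.imread("pics/top0.png")
a=cv2.resize(p[175:325,165:245],None,fx=4,fy=4,interpolation=cv2.INTER_CUBIC)
b=cv2.resize(p[175:325,265:365],None,fx=4,fy=4,interpolation=cv2.INTER_CUBIC)
cv2.imwrite("pics/crop0.png",cv2.hconcat([a,b]))
E
```

```text
(no output)
```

View pics/crop0.png

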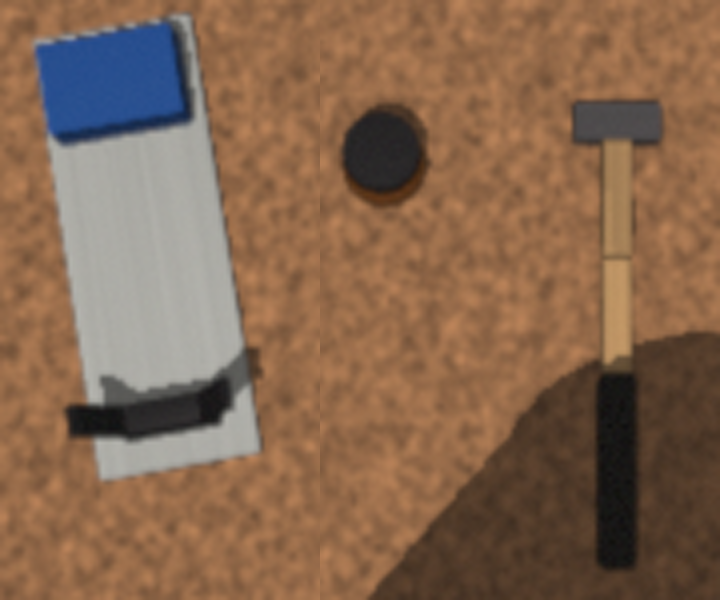

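```bash
cat > h.py <<'E'
import numpy as np
from rig import ctrl, eyes
def ray(name,u,v,z,i=None):
    i=i or eyes.camera_info(name)
    K,R,t=i["mtx"],i["R"],i["t"]
    d=R.T@np.linalg.solve(K,[u,v,1]);c=-R.T@t
    return c+d*(z-c[2])/d[2]
E
python3 - <<'E'
from h import *
L=lambda c,r,z:ray("top",165+c/4,175+r/4,z)
Rr=lambda c,r,z:ray("top",265+(c-320)/4,175+r/4,z)
for n,c,r,z in [("headfront",617,101,20),("headL",573,120,20),("headR",662,120,20),("neck1",617,140,18),("neckgrip",617,373,18),("end",616,568,18),("jar",382,150,50)]: print(n,Rr(c,r,z).round(1))
for n,c,r,z in [("pTL",36,43,40),("pTR",171,22,40),("pBR",187,115,40),("pBL",53,136,40),("bBL",102,481,8),("bBR",262,450,8),("bTR",190,14,8),("forkfloor",163,413,40)]: print(n,L(c,r,z).round(1))
d=np.load("top0.npy")
for u,v in [(339,205),(339,230),(196,193),(205,240),(330,240),(281,212)]:
    print(u,v,d[v,u]); i=eyes.camera_info("top"); X=i["R"].T@(np.linalg.solve(i["mtx"],[u,v,1])*d[v,u]-i["t"]);print(X.round(1))
E
```

```text
headfront [ 614.2 -105.1   20. ]
headL [603.6 -82.5  20. ]
headR [ 604.7 -128.6   20. ]
neck1 [ 594.  -105.5   18. ]
neckgrip [ 472.8 -107.2   18. ]
end [ 374. -108.   18.]
jar [579.7  14.4  50. ]
pTL [632.4 233.5  40. ]
pTR [645.  165.3  40. ]
pBR [596.7 155.   40. ]
pBL [584.3 222.2  40. ]
bBL [412.2 195.1   8. ]
bBR [429.6 114.3   8. ]
bTR [657.5 161.3   8. ]
forkfloor [444.9 160.1  40. ]
339 205 1221.542
[ 604.6 -104.8   17.8]
339 230 1214.7582
[ 552.1 -105.6   17. ]
196 193 1201.0106
[618.8 188.4  37.8]
205 240 1210.137
[525.6 169.6  15.1]
330 240 1227.0304
[533.2 -87.9   1.7]
281 212 1181.5872
[580.1  13.2  53.5]
```

>>> {"method": "arm_command", "body": {"steps": [[1,0,0,0,0,0,-8.5],[1,0,0,0,0,0,-8.5],[1,0,0,0,0,0,-8.5],[1,0,0,0,0,0,-8.5],[1,0,0,0,0,0,-8.5],[1,0,0,0,0,0,-8.5],[1,0,0,0,0,0,-8.5],[1,0,0,0,0,0,-8.5],[1,0,0,0,0,0,-8.5],[1,0,0,0,0,0,-8.5],[1,0,0,0,0,0,-8.5],[1,0,0,0,0,0,-8.5]]}}

```text
time_s: 1.3
position: [221.3, -577.5, 221.5]
eef_rot: [0.467, 0.884, 0.007, -0.006]
ft_force: [0.1, 0.0, 0.3]
grip_width: 85.2
```

>>> {"method": "arm_command", "body": {"steps": [[1,0,0,0,0,0,-8.5],[1,0,0,0,0,0,-8.5],[1,0,0,0,0,0,-8.5],[1,0,0,0,0,0,-8.5],[1,0,0,0,0,0,-8.5],[1,0,0,0,0,0,-8.5],[1,0,0,0,0,0,-6.8],[1,0,0,0,0,0,0]]}}

```text
time_s: 2.1
position: [220.2, -573.7, 215.8]
eef_rot: [-0.026, 1.0, 0.014, -0.003]
ft_force: [0.5, 0.0, -0.2]
grip_width: 85.3
```

```bash
cat >> h.py <<'E'
from scipy.spatial.transform import Rotation as Ro
def go(tgt,yaw):
    """tgt TCP world, yaw of tool x in deg"""
    s=ctrl.observe();R=Ro.from_quat(s["eef_rot"]).as_matrix()
    y=np.radians(yaw);c,sn=np.cos(y),np.sin(y)
    T=np.array([[c,sn,0],[sn,-c,0],[0,0,-1]]).T
    print("t",s["time_s"],"pos",s["position"].round(1),"yaw",np.degrees(np.arctan2(R[1,0],R[0,0])).round(2),"tilt",np.degrees(np.arccos(-R[2,2])).round(2),"w",s["grip_width"],"F",s["ft_force"].round(2),"q",s["q"].round(2))
    print("shift tool",(R.T@(np.array(tgt)-s["position"])).round(1),"turn",np.degrees(Ro.from_matrix(R.T@T).as_rotvec()).round(2))
E
python3 -c "
from h import *
go([555,-105.8,150],180.7)"
```

```text
t 2.1 pos [ 220.2 -573.7  215.8] yaw -177.02 tilt 1.66 w 85.3411823369747 F [ 0.51  0.02 -0.25] q [-1.31  0.29 -0.05  1.27  0.   -1.36]
shift tool [-359.   447.9   76.4] turn [ 1.62 -0.38  2.27]
```

>>> {"method": "arm_command", "body": {"steps": [[1,-24,30,-1,0.2,0,0.2],[1,-24,30,-1,0.2,0,0.2],[1,-24,30,-1,0.2,0,0.2],[1,-24,30,-1,0.2,0,0.2],[1,-24,30,-1,0.2,0,0.2],[1,-24,30,-1,0.2,0,0.2],[1,-24,30,-1,0.2,0,0.2],[1,-24,30,-1,0.2,0,0.2],[1,-24,30,-1,0.2,0,0.2],[1,-24,30,-1,0.2,0,0.2],[1,-24,30,-1,0.2,0,0.2],[1,-24,30,-1,0.2,0,0.2]]}}

```text
time_s: 3.3
position: [509.4, -199.4, 225.4]
eef_rot: [0.019, 1.0, -0.007, -0.004]
ft_force: [0.3, 0.3, -0.1]
grip_width: 85.2
```

```bash
python3 -c "
from h import *
go([555,-105.8,130],180.7)"
```

```text
t 3.3 pos [ 509.4 -199.4  225.4] yaw 177.81 tilt 0.93 w 85.17913627389522 F [ 0.27  0.31 -0.05] q [-0.48  0.14 -0.2   1.22 -0.02 -0.44]
shift tool [-42.8  96.6  93.7] turn [-0.77 -0.51 -2.89]
```

>>> {"method": "arm_command", "body": {"steps": [[1,-11,25,20,-0.2,-0.1,-0.8],[1,-11,25,20,-0.2,-0.1,-0.8],[1,-11,25,20,-0.2,-0.1,-0.7],[1,-10,21,20,-0.2,-0.1,-0.6],[1,0,0,13,0,0,0],[1,0,0,-1,0,0,0]]}}

```text
time_s: 3.9
position: [558.6, -97.1, 129.2]
eef_rot: [-0.003, 1.0, -0.0, 0.0]
ft_force: [-0.1, 0.1, -0.2]
grip_width: 85.4
```

```bash
python3 -c "
from h import *
import cv2
go([555,-105.8,130],180.7)
p,d=eyes.grab_frame('wrist');cv2.imwrite('pics/w1.png',p[:,:,::-1]);np.save('w1.npy',d)
print(eyes.camera_info('wrist'))
p,d=eyes.grab_frame('top');cv2.imwrite('pics/top1.png',p[:,:,::-1])
"
```

```text
t 3.9 pos [558.6 -97.1 129.2] yaw -179.67 tilt 0.03 w 85.37397775705799 F [-0.09  0.13 -0.23] q [-0.29  0.25 -0.29  1.03 -0.   -0.29]
shift tool [ 3.6 -8.7 -0.8] turn [-0.02  0.03 -0.37]
{'mtx': array([[371.64829954,   0.        , 319.22816477],
       [  0.        , 371.64829954, 243.9335507 ],
       [  0.        ,   0.        ,   1.        ]]), 'R': array([[-5.02916105e-03,  9.99987276e-01,  3.93020207e-04],
       [ 9.51062484e-01,  4.66167683e-03,  3.08963461e-01],
       [ 3.08957697e-01,  1.92761378e-03, -9.51073828e-01]]), 't': array([  99.08207391, -540.78343616,  111.62339854])}
```

View pics/w1.png

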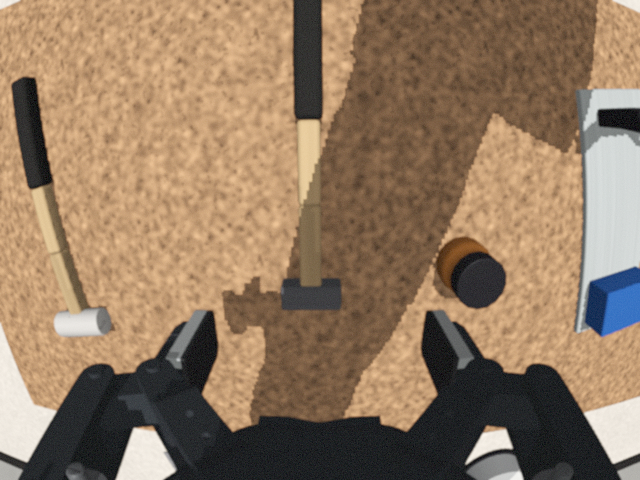

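The wrist view shows the hammer head at about (311,294), the neck/grip joint at (308,119) and the jar lid at (478,280), well clear on the right. I'll check the hammer pose with the fisheye model.

```bash
cat >> h.py <<'E'
def wray(u,v,z,i=None):
    i=i or eyes.camera_info("wrist")
    K,R,t=i["mtx"],i["R"],i["t"]
    a=np.array([(u-K[0,2])/K[0,0],(v-K[1,2])/K[1,1]]);r=np.hypot(*a)
    d=R.T@np.r_[a/r*np.sin(r),np.cos(r)];c=-R.T@t
    return c+d*(z-c[2])/d[2]
E
python3 -c "
from h import *
for n,u,v,z in [('neckgrip',308,119,20),('headtopback',311,281,20),('hL',281.5,294,10),('hR',341,294,10),('neckL',301.5,240,18),('neckR',321,240,18)]: print(n,wray(u,v,z).round(1))
"
```

```text
neckgrip [ 475.8 -105.    20. ]
headtopback [ 593.2 -103.1   20. ]
hL [ 609.1 -126.7   10. ]
hR [608.8 -79.7  10. ]
neckL [ 561.8 -109.9   18. ]
neckR [561.7 -95.8  18. ]
```

>>> {"method": "arm_command", "body": {"steps": [[1,2,-4,20,0,0,0],[1,1,-3,25,0,0,-0.3],[1,0,0,25,0,0,0],[1,0,0,20,0,0,0],[1,0,0,0,0,0,0]]}}

```text
time_s: 4.5
position: [563.9, -113.7, 48.1]
eef_rot: [0.0, 1.0, -0.004, 0.01]
ft_force: [-0.8, 0.9, -0.4]
grip_width: 85.2
```

```bash
python3 -c "
from h import *
go([555.5,-104.3,5],180.7)"
```

```text
t 4.5 pos [ 563.9 -113.7   48.1] yaw 179.95 tilt 1.26 w 85.15425850999684 F [-0.8   0.85 -0.41] q [-0.31  0.33 -0.37  0.85 -0.   -0.31]
shift tool [ 9.3  9.8 42.9] turn [-0.47  1.16 -0.75]
```

>>> {"method": "arm_command", "body": {"steps": [[1,6,7,6,-0.3,0.8,-0.5],[1,3,3,8,-0.1,0.3,-0.2],[1,1,0,8,0,0,0],[1,0,0,0,0,0,0]]}}

```text
time_s: 4.9
position: [556.7, -105.8, 29.3]
eef_rot: [-0.004, 1.0, -0.002, 0.003]
ft_force: [-0.0, 0.3, -0.1]
grip_width: 85.2
```

```bash
python3 -c "
from h import *
go([555.5,-104.3,5],180.7)"
```

```text
t 4.9 pos [ 556.7 -105.8   29.3] yaw -179.49 tilt 0.44 w 85.16447704073369 F [-0.03  0.33 -0.07] q [-0.3   0.35 -0.39  0.82 -0.   -0.31]
shift tool [ 1.3  1.6 24.3] turn [-0.19  0.4  -0.19]
```

>>> {"method": "arm_command", "body": {"steps": [[1,1,1,8,-0.1,0.3,-0.1],[1,1,0.5,8,0,0.2,0],[1,0.5,0,6,0,0.1,0],[1,0,0,2,0,0,0],[1,0,0,0,0,0,0]]}}

```text
time_s: 5.4
position: [554.9, -104.2, 3.8]
eef_rot: [-0.006, 1.0, -0.001, -0.002]
ft_force: [0.3, -0.7, 0.1]
grip_width: 85.7
```

```bash
python3 -c "
from h import *
go([555.5,-104.3,5],180.7)"
```

```text
t 5.4 pos [ 554.9 -104.2    3.8] yaw -179.36 tilt 0.21 w 85.70039482308434 F [ 0.32 -0.71  0.06] q [-0.3   0.39 -0.41  0.78 -0.   -0.31]
shift tool [-0.6 -0.1 -1.2] turn [-0.11 -0.18 -0.06]
```

>>> {"method": "arm_command", "body": {"steps": [[0,0,0,-1.2,0,0,0],[0,0,0,-0.7,0,0,0],[0,0,0,-0.7,0,0,0],[0,0,0,-0.7,0,0,0],[0,0,0,-0.7,0,0,0],[0,0,0,-0.7,0,0,0],[0,0,0,-0.7,0,0,0],[0,0,0,-0.7,0,0,0]], "squeeze": 70}}

```text
time_s: 6.2
position: [554.4, -104.1, 10.4]
eef_rot: [-0.006, 1.0, -0.001, -0.002]
ft_force: [-0.6, 1.1, -2.9]
grip_width: 13.7
```

```bash
python3 -c "
from h import *
go([555.5,-104.3,85],180.7)"
```

```text
t 6.2 pos [ 554.4 -104.1   10.4] yaw -179.36 tilt 0.23 w 13.68308519820073 F [-0.62  1.05 -2.89] q [-0.3   0.38 -0.4   0.79 -0.   -0.31]
shift tool [ -0.8  -0.4 -74.6] turn [-0.09 -0.21 -0.06]
```

```bash
python3 -c "
from h import *
import cv2
p,d=eyes.grab_frame('wrist');q,d=eyes.grab_frame('scene')
a=cv2.resize(q[160:340,200:400],(533,480),interpolation=cv2.INTER_CUBIC)
cv2.imwrite('pics/g1.png',cv2.resize(np.hstack([p[:,150:450],a])[:,:,::-1],(800,461)))
go([555.5,-104.3,85],180.7)"
```

```text
t 6.3 pos [ 554.5 -104.1   10.5] yaw -179.36 tilt 0.22 w 13.524034372348233 F [ 1.49 -0.17 -2.81] q [-0.3   0.38 -0.4   0.79 -0.   -0.31]
shift tool [ -0.7  -0.3 -74.5] turn [-0.1  -0.2  -0.06]
```

View pics/g1.png

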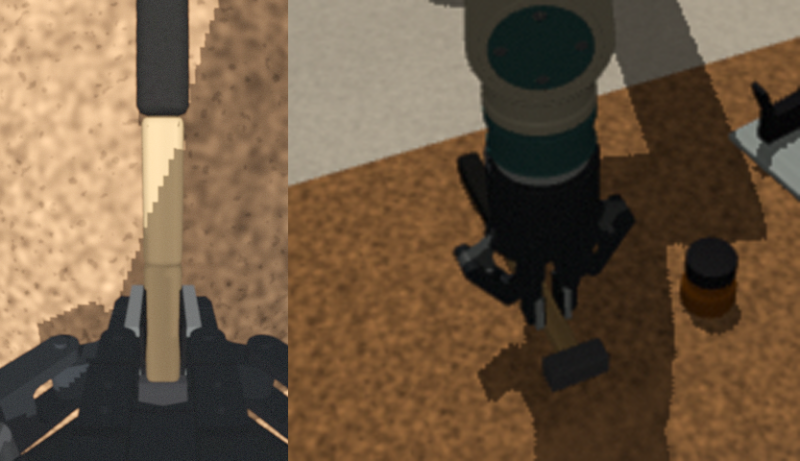

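The fingers hold the neck (at about (163,320) in the left half of the picture) just behind the head. Next I lift gently.

>>> {"method": "arm_command", "body": {"steps": [[0,0,0,-5,0,0,0],[0,0,0,-8,0,0,0],[0,0,0,-10,0,0,0],[0,0,0,-10,0,0,0],[0,0,0,-10,0,0,0],[0,0,0,-10,0,0,0],[0,0,0,-10,0,0,0],[0,0,0,-8,0,0,0],[0,0,0,-5,0,0,0],[0,0,0,-2,0,0,0]], "squeeze": 80}}

```text
time_s: 7.3
position: [555.4, -104.1, 96.8]
eef_rot: [-0.006, 1.0, -0.001, -0.001]
ft_force: [0.1, 0.2, -2.6]
grip_width: 13.4
```

```bash
python3 -c "
from h import *
import cv2
go([555.5,-104.3,125],180.7)
p,d=eyes.grab_frame('wrist');q,d=eyes.grab_frame('scene')
a=cv2.resize(q[130:310,200:400],(533,480),interpolation=cv2.INTER_CUBIC)
cv2.imwrite('pics/g2.png',cv2.resize(np.hstack([p[:,150:450],a])[:,:,::-1],(800,461)))
go([555.5,-104.3,125],180.7)"
```

```text
t 7.3 pos [ 555.4 -104.1   96.8] yaw -179.36 tilt 0.16 w 13.375006893702995 F [ 0.06  0.21 -2.6 ] q [-0.3   0.28 -0.33  0.97 -0.   -0.31]
shift tool [ -0.   -0.2 -28.2] turn [-0.14 -0.07 -0.06]
t 7.4 pos [ 555.3 -104.1   96.3] yaw -179.36 tilt 0.16 w 13.181932012222875 F [ 0.94  0.95 -2.28] q [-0.3   0.28 -0.33  0.97 -0.   -0.31]
shift tool [ -0.1  -0.3 -28.7] turn [-0.13 -0.09 -0.06]
```

View pics/g2.png

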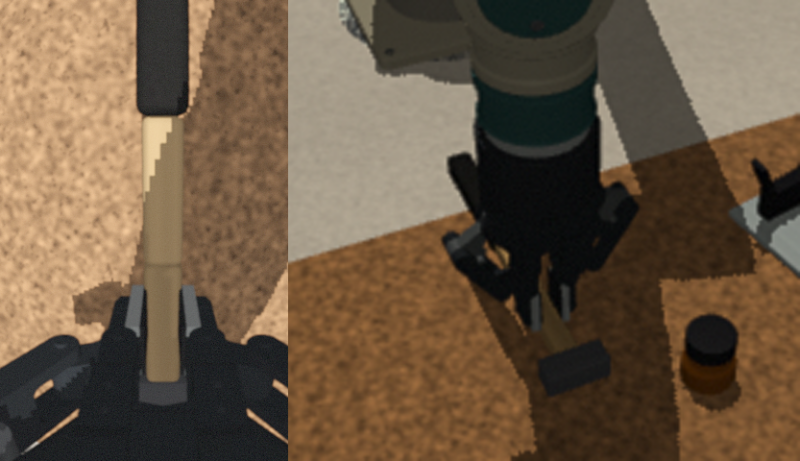

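>>> {"method": "arm_command", "body": {"steps": [[0,0,5,-14,0,0,0],[0,0,12,-14,0,0,-0.5],[0,0,20,-12,0,0,-1],[0,0,25,-5,0,0,-1],[0,0,25,-2,0,0,-1],[0,0,25,0,0,0,-1],[0,0,25,0,0,0,-1],[0,0,25,0,0,0,-1],[0,0,25,0,0,0,-1],[0,0,20,0,0,0,-1],[0,0,12,0,0,0,-1],[0,0,5,0,0,0,0]]}}

```text
time_s: 8.6
position: [534.9, 136.0, 155.5]
eef_rot: [-0.095, 0.995, 0.001, 0.002]
ft_force: [-0.0, -0.6, -2.5]
grip_width: 13.2
```

```bash
python3 -c "
from h import *
import cv2
go([561.5,183.3,130],191.6)"
```

```text
t 8.6 pos [534.9 136.  155.5] yaw -169.11 tilt 0.25 w 13.179160775974982 F [-0.03 -0.55 -2.49] q [ 0.13  0.2  -0.29  1.08  0.   -0.06]
shift tool [-35.   41.4  25.7] turn [ 0.11  0.22 -0.71]
```

>>> {"method": "arm_command", "body": {"steps": [[0,-6,8,2,0,0,-0.2],[0,-10,12,5,0,0,-0.2],[0,-10,12,5,0,0.1,-0.2],[0,-6,7,5,0,0,0],[0,-2,2,2,0,0,0],[0,0,0,0,0,0,0]]}}

```text
time_s: 9.2
position: [563.8, 186.2, 134.8]
eef_rot: [-0.1, 0.995, 0.001, 0.001]
ft_force: [-0.6, 0.3, -2.1]
grip_width: 13.2
```

```bash
python3 -c "
from h import *
import cv2
go([561.5,183.3,130],191.6)
i=eyes.camera_info('wrist')
p,d=eyes.grab_frame('wrist');np.save('w3.npy',d);q,_=eyes.grab_frame('scene');t,_=eyes.grab_frame('top')
cv2.imwrite('pics/w3.png',p[:,:,::-1]);cv2.imwrite('pics/top3.png',t[:,:,::-1])
cv2.imwrite('pics/s3.png',cv2.resize(q[100:310,300:520],None,fx=2.8,fy=2.8,interpolation=cv2.INTER_CUBIC)[:,:,::-1])
# depth along handle
K,R,t=i['mtx'],i['R'],i['t']
for v in range(10,290,20):
    u=308+ (3 if v>200 else 0)
    a=np.array([(u-K[0,2])/K[0,0],(v-K[1,2])/K[1,1]]);r=np.hypot(*a)
    c=np.r_[a/r*np.sin(r),np.cos(r)];c*=d[v,u]/c[2]
    print(v,(R.T@(c-t)).round(1))
"
```

```text
t 9.2 pos [563.8 186.2 134.8] yaw -168.55 tilt 0.14 w 13.237622384633392 F [-0.59  0.31 -2.09] q [ 0.21  0.29 -0.23  1.06  0.    0.01]
shift tool [ 2.9 -2.4  4.8] turn [ 0.06  0.13 -0.15]
10 [444.8 159.3 144.8]
30 [452.6 160.9 145.5]
50 [459.8 162.4 144.7]
70 [467.1 163.9 145.4]
90 [474.2 165.3 145.1]
110 [481.3 166.7 146. ]
130 [488.2 168.1 144. ]
150 [495.3 169.5 143.5]
170 [502.3 170.9 144.6]
190 [509.4 172.3 145. ]
210 [516.6 174.8 144.3]
230 [524.4 176.3 143.4]
250 [532.3 177.8 143.1]
270 [540.3 179.4 143.3]
```

View pics/w3.png

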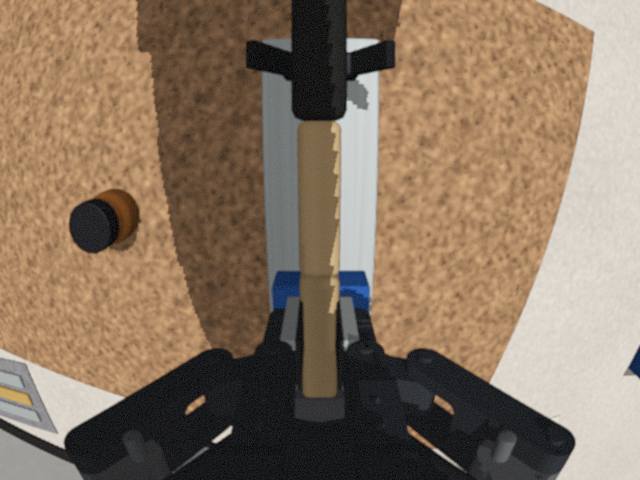

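View pics/s3.png

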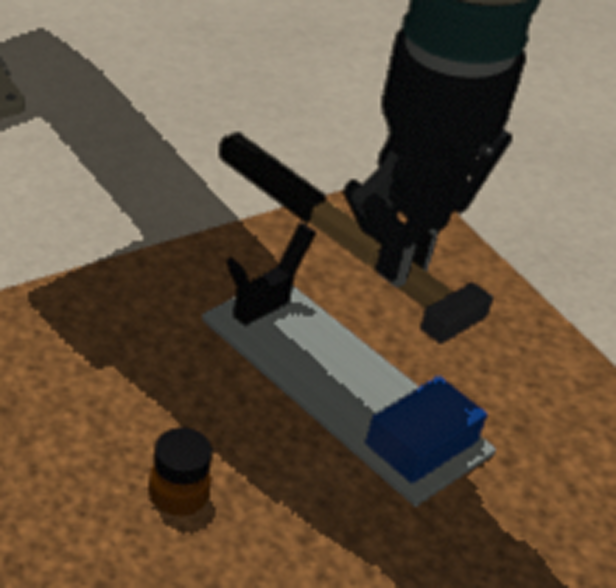

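Jar at (105,225), fork cheek tips at (250,55)/(392,53), hammer level between them. I'll check the lateral alignment from the cheek tips.

```bash
python3 -c "
from h import *
for n,u,v,z in [('cL',249,55,77),('cR',393,53,77),('neckgrip',319,120,145),('grip top mid',319,30,145),('blueL',274,290,40),('blueR',370,290,40),('baseL',262,120,8),('baseR',379.5,120,8)]: print(n,wray(u,v,z).round(1))
go([561,183.3,75],191.6)"
```

```text
cL [453.5 126.5  77. ]
cR [437.1 201.8  77. ]
neckgrip [483.6 170.6 145. ]
grip top mid [451.2 164.1 145. ]
blueL [602. 162.  40.]
blueR [588.7 228.9  40. ]
baseL [488.4 130.    8. ]
baseR [471.7 212.8   8. ]
t 9.35 pos [563.5 185.6 135.4] yaw -168.59 tilt 0.17 w 13.29943017889372 F [-0.61 -0.1  -2.24] q [ 0.21  0.28 -0.23  1.06  0.    0.01]
shift tool [ 3.1 -1.8 60.4] turn [ 0.06  0.16 -0.19]
```

>>> {"method": "arm_command", "body": {"steps": [[0,0.5,-0.5,8,0,0.1,-0.1],[0,0.5,-0.5,12,0,0.1,-0.1],[0,0,0,12,0,0,0],[0,0,0,12,0,0,0],[0,0,0,10,0,0,0],[0,0,0,4,0,0,0],[0,0,0,0,0,0,0]]}}

```text
time_s: 10.05
position: [560.8, 182.6, 71.4]
eef_rot: [-0.1, 0.995, 0.0, -0.002]
ft_force: [0.9, -1.0, -1.6]
grip_width: 13.6
```

```bash
python3 -c "
from h import *
go([562.5,184.8,52],191.6)"
```

```text
t 10.05 pos [560.8 182.6  71.4] yaw -168.5 tilt 0.21 w 13.589218261354624 F [ 0.9  -0.95 -1.62] q [ 0.2   0.35 -0.29  0.94  0.    0.  ]
shift tool [-2.2  1.8 19.4] turn [ 0.03 -0.21 -0.1 ]
```

>>> {"method": "arm_command", "body": {"steps": [[0,-1,0.8,4,0,-0.1,0],[0,-0.6,0.5,5,0,-0.1,0],[0,0,0,4,0,0,0],[0,0,0,2,0,0,0],[0,0,0,0,0,0,0]]}}

```text
time_s: 10.55
position: [563.5, 184.8, 56.2]
eef_rot: [-0.1, 0.995, 0.0, 0.001]
ft_force: [0.3, -0.3, -1.9]
grip_width: 13.0
```

```bash
python3 -c "
from h import *
go([562.5,184.8,50],191.6)"
```

```text
t 10.55 pos [563.5 184.8  56.2] yaw -168.48 tilt 0.15 w 13.002449360740012 F [ 0.34 -0.31 -1.91] q [ 0.21  0.36 -0.31  0.9   0.    0.01]
shift tool [1.  0.2 6.2] turn [ 0.04  0.15 -0.08]
```

>>> {"method": "arm_command", "body": {"steps": [[0,0,0,2,0,0,0],[0,0,0,2,0,0,0],[0,0,0,1,0,0,0],[0,0,0,0,0,0,0]]}}

```text
time_s: 10.95
position: [564.1, 184.9, 51.4]
eef_rot: [-0.1, 0.995, 0.001, 0.002]
ft_force: [-0.1, 0.7, -2.8]
grip_width: 13.3
```

```bash
python3 -c "
from h import *
go([562.5,184.8,50],191.6)"
```

```text
t 10.95 pos [564.1 184.9  51.4] yaw -168.48 tilt 0.22 w 13.346522670533831 F [-0.08  0.7  -2.83] q [ 0.21  0.37 -0.31  0.89  0.    0.01]
shift tool [1.6 0.2 1.4] turn [ 0.04  0.22 -0.08]
```

Still carrying the full weight, so I continue down in small steps until contact.

>>> {"method": "arm_command", "body": {"steps": [[0,0.3,0,1,0,0.1,0],[0,0,0,0.8,0,0.1,0]]}}

```text
time_s: 11.15
position: [563.9, 184.9, 49.7]
eef_rot: [-0.1, 0.995, 0.0, 0.0]
ft_force: [-0.2, 0.0, -2.2]
grip_width: 13.4
```

>>> {"method": "arm_command", "body": {"steps": [[0,0,0,0.8,0,0,0],[0,0,0,0.5,0,0,0]]}}

```text
time_s: 11.35
position: [564.0, 184.9, 48.9]
eef_rot: [-0.1, 0.995, 0.0, 0.0]
ft_force: [-1.9, -0.4, 3.9]
grip_width: 13.2
```

```bash
python3 -c "
from h import *
import cv2
go([562.5,184.8,50],191.6)
q,_=eyes.grab_frame('scene')
cv2.imwrite('pics/s4.png',cv2.resize(q[100:310,300:520],None,fx=2.8,fy=2.8,interpolation=cv2.INTER_CUBIC)[:,:,::-1])
go([562.5,184.8,50],191.6)
"
```

```text
t 11.35 pos [564.  184.9  48.9] yaw -168.48 tilt 0.05 w 13.150259311814558 F [-1.89 -0.44  3.91] q [ 0.21  0.37 -0.31  0.89  0.    0.01]
shift tool [ 1.5  0.2 -1.1] turn [ 0.04  0.04 -0.08]
t 11.4 pos [564.1 184.9  48.9] yaw -168.48 tilt 0.06 w 13.20440199727126 F [-0.53  0.39  1.09] q [ 0.21  0.37 -0.31  0.89  0.    0.01]
shift tool [ 1.6  0.2 -1.1] turn [ 0.03  0.04 -0.08]
```

View pics/s4.png

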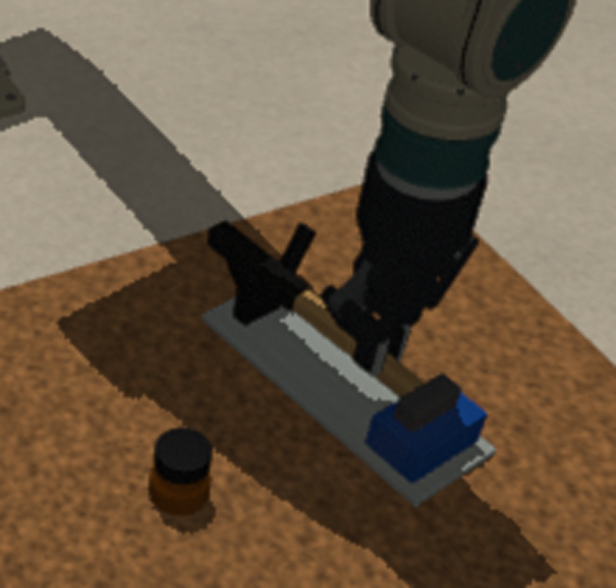

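The head is on the blue pad (430,400), the grip is in the fork (250,270), and the pad now carries the weight. I'll release and retreat straight up.

>>> {"method": "arm_command", "body": {"steps": [[0.3,0,0,0,0,0,0],[0.5,0,0,0,0,0,0],[0.6,0,0,0,0,0,0],[0.6,0,0,0,0,0,0],[0.6,0,0,-0.5,0,0,0]], "squeeze": 20}}

```text
time_s: 11.9
position: [566.1, 185.3, 50.7]
eef_rot: [-0.1, 0.995, 0.001, 0.002]
ft_force: [-0.6, 0.9, -0.8]
grip_width: 51.1
```

```bash
python3 -c "
from h import *
import cv2
go([562.5,184.8,50],191.6)
q,_=eyes.grab_frame('wrist')
cv2.imwrite('pics/w5.png',q[:,:,::-1])
"
```

```text
t 11.9 pos [566.1 185.3  50.7] yaw -168.48 tilt 0.28 w 51.057394855682354 F [-0.63  0.93 -0.79] q [ 0.21  0.37 -0.31  0.89  0.    0.01]
shift tool [3.6 0.2 0.7] turn [ 0.04  0.28 -0.08]
```

View pics/w5.png

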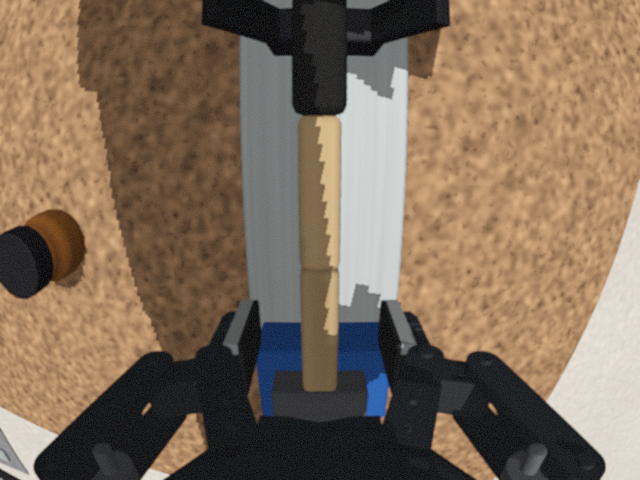

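The fingers are open and clear of the neck (320,330). The head is on the blue pad at (320,392) and the grip is between the fork cheeks at (320,40).

>>> {"method": "arm_command", "body": {"steps": [[0.6,0,0,-5,0,0,0],[0.6,0,0,-15,0,0,0],[0.6,0,0,-25,0,0,0],[0.6,0,0,-30,0,0,0],[0.6,10,0,-30,0,0,0],[0.6,25,0,-25,0,0,0],[0.6,30,0,-15,0,0,0],[0.6,30,0,0,0,0,0],[0.6,20,0,0,0,0,0],[0.6,10,0,0,0,0,0],[0.6,0,0,-0.5,0,0,0],[0.6,0,0,-0.5,0,0,0]]}}

```text
time_s: 13.15
position: [441.1, 159.6, 206.4]
eef_rot: [-0.1, 0.995, 0.001, 0.006]
ft_force: [0.3, -0.4, -0.1]
grip_width: 51.6
```

```bash
python3 -c "
from h import *
import cv2
go([562.5,184.8,50],191.6)
q,_=eyes.grab_frame('scene');t,_=eyes.grab_frame('top');w,_=eyes.grab_frame('wrist')
cv2.imwrite('pics/top6.png',t[:,:,::-1]);cv2.imwrite('pics/w6.png',w[:,:,::-1])
a=cv2.resize(q[140:320,340:500],(427,480));b=cv2.resize(t[175:325,160:270],(352,480))
cv2.imwrite('pics/f6.png',np.hstack([a,b])[:,:,::-1])
go([562.5,184.8,50],191.6)
"
```

```text
t 13.15 pos [441.1 159.6 206.4] yaw -168.5 tilt 0.67 w 51.61639399575277 F [ 0.34 -0.38 -0.07] q [ 0.21  0.01 -0.4   1.16  0.    0.01]
shift tool [-122.1    0.4  157.8] turn [ 0.04  0.67 -0.1 ]
t 13.3 pos [441.4 159.7 206.1] yaw -168.5 tilt 0.63 w 50.917237078235914 F [ 0.3  -0.24  0.22] q [ 0.21  0.01 -0.39  1.16  0.    0.01]
shift tool [-121.9    0.4  157.5] turn [ 0.04  0.63 -0.1 ]
```

View pics/f6.png

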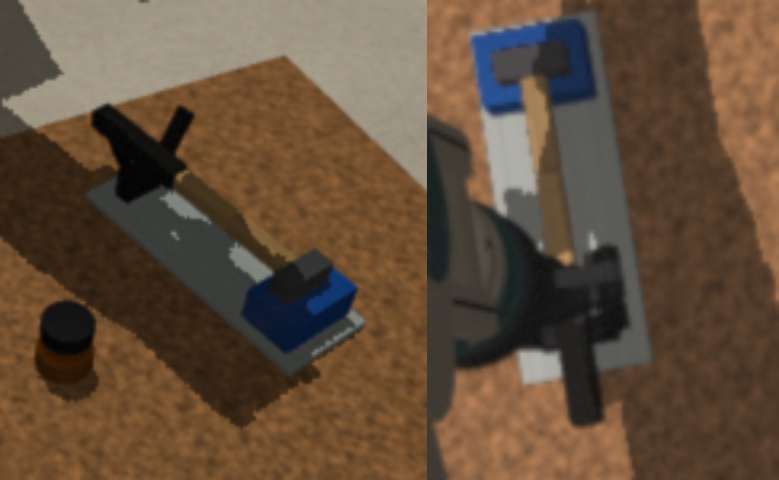

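View pics/top6.png

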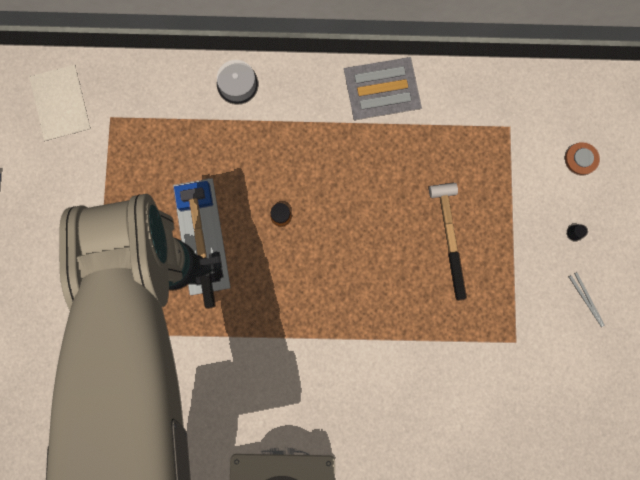

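```bash
python3 -c "
from h import *
h=ray('top',192.5,194.1,60);print(h.round(1))
g=ray('top',160+(583-427)/3.2,175+422/3.2,60);print(g.round(1))
d=h-g;print(np.hypot(*d[:2]),np.degrees(np.arctan2(d[1],d[0])),(h-49*d/np.linalg.norm(d)).round(1))
print(ctrl.finish_job())"
```

```text
[611.3 190.9  60. ]
[387.7 148.2  60. ]
227.72939161507193 10.813169998643236 [563.2 181.7  60. ]
the job is handed in; nothing more can be done
None
```

I gripped the steel-headed hammer by its neck at the balance point, lifted it level, laid it on the rest and let go. The job is handed in at about 13.3 s of the 48 s allowed; the hand-in reports no verdict.

- **Lift:** wrist depth readings along the handle showed the hammer level, with the balance point about 135 mm above the bench, above the 65 mm needed. The grip was within about 1–3 mm of the balance point.
- **Placement:** the last top view puts the balance point at about (563, 182) mm, against (562, 183.5) mm for the rest's place. The hammer's direction measured 10.8° against 11.6° for the rest. The head is on the blue pad and the grip is in the fork.
- **Height and flatness:** I did not measure these after letting go. On contact the tool point, which sits about level with the balance point, read 48.9 mm, close to the 50 mm wanted. The pictures show the hammer lying flat.
- **Bystanders and arm:** the mallet and jar show no visible movement between the first and last top views. The gripper stands about 150 mm above the rest, touching nothing.
- **Small disagreements:** the top and wrist cameras differed by 2–4 mm on positions. The gripper also read 13–14 mm wide on the 16 mm neck, but the hammer did not slip.

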